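Make up the egg tray and the coffee tray

TASK

Make up two breakfast trays from the things standing in the middle of the counter. On the long tray goes the egg set: the egg cup in the round recess and the salt shaker in the square recess; on the square tray goes the coffee set: the small coffee cup in the round recess and the sugar jar in the square recess. Stand each one upright and flat inside its recess, let go of it, and leave the pepper mill and the square tea tin standing where they are.

Things in the scene. Friction and masses are not known exactly. Their poses are not given: they have to be found in the camera images.
- long_tray: Long tray, 260 mm (its x) by 110 mm (its y). Pale wood, 14 mm thick, lies on the counter turned any way, fixed. Origin: centre of its underside, z up. Two dark-lined recesses, floors at z = 9 mm: a round one, 71 mm across, centred at x = -65 mm, y = 0, and a square one, 65 mm wide, centred at x = +65 mm, y = 0. A dark hand slot at each end (look only).
- square_tray: Square tray, 200 by 200 mm. Pale wood, 14 mm thick, lies on the counter turned any way, fixed. Origin: centre of its underside, z up. Two dark-lined recesses, floors at z = 9 mm: a round one, 75 mm across, centred at x = -45 mm, y = +45 mm, and a square one, 81 mm wide, centred at x = +45 mm, y = -45 mm. Dark hand slots at the other two corners (look only).
- egg_cup: White ceramic egg cup, 62 mm tall: round foot 44 mm across, thin stem 20 mm across, and from z = 34 mm up an open bowl 45 mm across widening to 48 mm at the rim; grip it across the bowl at about z = 50 mm. About 70 g. Loose, upright. Origin: centre of its underside, z up. 
- espresso_cup: Small white ceramic coffee cup without handle, 55 mm tall, foot 48 mm across, open, 58 mm across at z = 16 mm to 60 mm at the rim; grip it from outside at about z = 38 mm. About 120 g. Loose, upright. Origin: centre of its underside, z up. 
- salt_shaker: Steel salt shaker, a plain cylinder 42 mm across with a domed, pierced top, 80 mm tall, straight sides up to z = 66 mm. About 130 g. Loose, upright. Origin: centre of its underside, z up. 
- sugar_jar: White ceramic sugar jar, 56 mm across with straight sides up to z = 60 mm, a flat wooden lid 53 mm across up to z = 68 mm with a small knob up to z = 84 mm; lid and jar are one piece. About 200 g. Loose, upright. Origin: centre of its underside, z up. 
- pepper_mill: Dark turned-wood pepper mill with a waist, 88 mm tall, 46 mm across at the foot. To be left alone. Loose, upright. Origin: centre of its underside, z up. 
- tea_tin: Steel tea tin, square, 50 by 50 mm, 80 mm tall, with a dark flat lid. To be left alone. The six small things stand in two rows along world x, 80 to 120 mm apart in a row, the rows 100 to 180 mm apart; a flat coaster and saucer (up to 12 mm high) lie between. Loose, upright. Origin: centre of its underside, z up. 
Things that resemble listed ones, but are neither listed nor needed, are in the scene too. What is shaped like the espresso_cup but pink is not meant. What is shaped like the sugar_jar but turquoise is not meant.

How it is judged:
At the end, for the whole second after the job is handed in: Each of the four stands in its own recess: foot on the recess floor (origin under 12 mm above the tray underside), centre within 13.5 to 15.5 mm of the recess centre along each tray axis (the play there), tilt under 0.1 rad, at rest. Mill and tin upright, moved under 30 mm (x of egg_cup in the frame of long_tray between -0.08 and -0.05 m and y of egg_cup in the frame of long_tray between -0.015 and 0.015 m and z of each of egg_cup, salt_shaker in the frame of long_tray below 0.012 m and angle between each of egg_cup, salt_shaker, espresso_cup, sugar_jar, pepper_mill, tea_tin's own z axis and vertical below 0.1 rad and linear speed of each of egg_cup, salt_shaker, espresso_cup, sugar_jar below 0.02 m/s and angular speed of each of egg_cup, salt_shaker, espresso_cup, sugar_jar below 0.2 rad/s and x of salt_shaker in the frame of long_tray between 0.0515 and 0.0785 m and y of salt_shaker in the frame of long_tray between -0.0135 and 0.0135 m and x of espresso_cup in the frame of square_tray between -0.0605 and -0.0295 m and y of espresso_cup in the frame of square_tray between 0.0295 and 0.0605 m and z of each of espresso_cup, sugar_jar in the frame of square_tray below 0.012 m and x of sugar_jar in the frame of square_tray between 0.03 and 0.06 m and y of sugar_jar in the frame of square_tray between -0.06 and -0.03 m and distance of each of pepper_mill, tea_tin from where it was at the start of the episode below 0.03 m); the robot touches nothing.
It fails at once if the pepper mill or the tea tin was moved more than 30 mm or tipped over (distance of any of pepper_mill, tea_tin from where it was at the start of the episode above 0.03 m or angle between any of pepper_mill, tea_tin's own z axis and vertical above 0.3 rad).
It also fails if it takes over 104 s, if anything falls off the work surface, if the arm or the gripper's body presses on something with over 40 N, if the wrist force passes 120 N, or if a joint passes its speed limit or range.

ROBOT

A 7-joint arm with a two-finger parallel gripper is mounted at the origin on the work surface. World frame = base frame: x ahead of the robot, y to its left, z up, the work surface at z = 0. Lengths are in m, angles in rad, forces in N, time in s.
With the tool pointing down it reaches from about 0.425 to 0.925 m from the base axis. Payload 6.8 kg.
Tool frame: the origin (TCP) lies midway between the tips of the shut fingers; the grasp point (between the pads) lies 19 mm behind it; y points along the fingers, z is the direction in which the jaws open and shut, and the axes are right-handed (so a half turn about y gives the same grasp; the last joint's range is limited). The gripper opens to 85 mm and grips with 20 to 120 N. Pads are 22 mm wide; open, the fingers measure 114 mm over their backs; the gripper's body (76 mm by 85 mm) begins 54 mm behind the grasp point. The pads swing forward as they close: fully open they stand 13 mm farther back than shut.
Start: joints at [-1.381, 0.477, 0.022, 1.555, -0.011, 1.109, -0.083], TCP at [0.198, 0.645, 0.231] pointing down, gripper open.
Joint ranges: [-2.96, 2.96], [-0.34, 2.1], [-1.41, 1.46], [0.24, 2.44], [-1.37, 4.51], [0.17, 1.92], [-2.96, 2.96]. Speed limits (rad/s): [2.39, 2.39, 3.14, 3.14, 3.14, 3.14, 3.14].

INTERFACE

Orientations are given as a unit quaternion [w, x, y, z].
In Python, from station import bot gives the robot as it stands. The module is installed in compiled form; this text tells all that it offers.
- The arm moves only by the shell command python3 -m crank 'ROWS' [FORCE]. ROWS is JSON, a list of rows, each an object with "linear": the shift along the tool's x, y, z in m, a list of three; "dr": the turn, a rotation vector about the tool's x, y, z in degrees, a list of three; "hand": the gripper command: -1 is shut, 1 is fully open, values between are in proportion. A call has 1 to 10 rows; each row is the pose to reach, as a shift and turn from the pose commanded when the call began, along the tool's axes at that moment; what a row does not reach only later rows make up. A row lasts 1/12 s, in which the tool goes at most 41.7 mm and 7.16 degrees, less where a joint would pass 70% of its speed; a pose out of reach is approached as far as the arm can. A call with a gripper value outside its range is refused whole. The fingers move at their own pace and stop on an object; FORCE is the grip in N (left out, the last holds). Time passes only in rows, so rows that repeat a pose let the fingers close. It gives the time, the measured TCP pose, the force and the opening at its end, in the units of the state.
- bot.get_obs(): the state, without advancing time (a new reading comes with each control period).
- bot.read_camera(name): name is "scene" or "side" or "wrist"; returns the picture (480x640x3 uint8, blue, green, red); there is no depth.
- bot.camera_params(name): a dict with "K" (3x3 intrinsics, pixels), "R" (3x3) and "t" (3): a world point X has camera coordinates R X + t; the wrist camera has in their place "hand_eye" (4x4, takes a point from camera to tool coordinates, whose origin is the TCP and whose axes are the tool frame's). Camera axes: x right, y down, z forward; pixel columns grow to the right and rows downward; lengths in m; the calibration is good to about 2 mm. The wrist camera is an equidistant fisheye: a pixel r from the principal point sees the ray r / f radians off the axis. A picture is of the moment at which its call begins: read the wrist's pose just before it. camera_params takes no time and is no camera call.
- bot.hand_in(): hands the job in, once; it reports no verdict.
Trained networks look in the newest picture that a camera, given by its name, has taken for a name from the list of things; names that differ only in an ending like _2 or _b are one class to them, and where a whole thing is asked for, a point or a joint stands for the part that bears it (a point fixed in the world has none). Each returns a list of dicts, best first, with "score" (0 to 1); they miss things now and then, are a little off and sometimes report something else, mostly with a low value. They report only what shows in the picture. A call takes as long as a camera call. They do not tell look-alikes from the thing itself.
- bot.search_frame(camera, target): "extent" ([left, top, right, bottom] in pixels, round what is visible of it).
- bot.cut_out(camera, target): "pixels" (480x640 bool, what is visible of it) and "extent" ([left, top, right, bottom] in pixels, round what is visible of it).
- bot.place_of(camera, target): "xy" ([column, row] in pixels: a listed point, or the origin of a listed thing).
The state is a dict: "t": time; "q": joint angles; "joint_vel": joint speeds; "joint_torque": joint torques, N m; "eef_pos": TCP position; "tool_rot": TCP orientation; "contact_force": force on the tool from outside, world axes, zero at the start; "torque": the same for the moment, N m; "gripper_width": opening from 0.0 (shut) to 1.0 (fully open).
Only numpy, scipy, OpenCV 4.12 (cv2) and the standard library are available. Lean on these libraries where they do the work, as an engineer would, in place of code of your own. Each camera call takes 0.05 s, during which the arm holds its last target. There are 200 camera calls.

## Working session

There is one attempt and no reset: what is moved stays moved. The work goes in short steps, Python scripts to look and compute and a shell command to move; the robot and the scene stay as the last step left them, time stands still between calls to the robot, and variables do not carry over. Pictures are saved under pics/ and viewed, about 12 in all and at most 16, crops included, and the job is handed in when it is done.

```bash
mkdir -p pics; python3 - <<'E'
from station import bot
import cv2,numpy as np
o=bot.get_obs();print({k:np.round(v,3).tolist() for k,v in o.items()})
for c in("scene","side","wrist"):
    cv2.imwrite(f"pics/{c}0.png",bot.read_camera(c))
    p=bot.camera_params(c);print(c,{k:np.round(v,4).tolist() for k,v in p.items()})
for c in("scene","side","wrist"):
    for n in "long_tray square_tray egg_cup espresso_cup salt_shaker sugar_jar pepper_mill tea_tin".split():
        print(c,n,[(np.round(d['xy']).tolist(),round(d['score'],2)) for d in bot.place_of(c,n)])
E
```

```text
{'t': 0.0, 'q': [-1.381, 0.478, 0.022, 1.556, -0.012, 1.109, -0.083], 'joint_vel': [0.002, -0.0, -0.001, -0.002, 0.0, -0.002, 0.001], 'joint_torque': [0.001, -59.644, 1.608, -28.119, 0.013, 0.009, -0.0], 'eef_pos': [0.198, 0.645, 0.23], 'tool_rot': [-0.699, 0.7, -0.105, 0.105], 'contact_force': [0.756, 0.953, -0.02], 'torque': [-0.025, -0.051, 0.001], 'gripper_width': 0.997}
scene {'K': [[542.9107, 0.0, 315.6558], [0.0, 542.9107, 234.6513], [0.0, 0.0, 1.0]], 'R': [[-0.7239, 0.6899, -0.0023], [0.5096, 0.5324, -0.6759], [-0.4651, -0.4905, -0.737]], 't': [0.367, -0.2295, 1.3549]}
side {'K': [[457.4796, 0.0, 324.0592], [0.0, 457.4796, 238.1829], [0.0, 0.0, 1.0]], 'R': [[0.9416, -0.3366, -0.0094], [-0.1918, -0.5132, -0.8366], [0.2767, 0.7895, -0.5478]], 't': [-0.4887, 0.1311, 0.6352]}
wrist {'K': [[371.6483, 0.0, 313.9644], [0.0, 371.6483, 239.1045], [0.0, 0.0, 1.0]], 'hand_eye': [[0.0004, 0.9607, 0.2774, -0.0707], [0.0008, -0.2774, 0.9607, -0.1423], [1.0, -0.0001, -0.0009, 0.0001], [0.0, 0.0, 0.0, 1.0]]}
scene long_tray [([216.0, 186.0], 0.78)]
scene square_tray [([423.0, 362.0], 0.79), 
[... 171 characters left out ...]
)]
scene sugar_jar [([307.0, 224.0], 0.79), ([312.0, 194.0], 0.75)]
scene pepper_mill [([270.0, 244.0], 0.7)]
scene tea_tin [([231.0, 275.0], 0.94)]
side long_tray [([428.0, 395.0], 0.89)]
side square_tray []
side egg_cup [([282.0, 242.0], 0.94), ([429.0, 398.0], 0.17)]
side espresso_cup [([220.0, 254.0], 0.87), ([336.0, 228.0], 0.81)]
side salt_shaker [([390.0, 216.0], 0.87)]
side sugar_jar [([306.0, 284.0], 0.98), ([271.0, 328.0], 0.85)]
side pepper_mill [([369.0, 272.0], 0.8)]
side tea_tin [([424.0, 258.0], 0.94)]
wrist long_tray []
wrist square_tray []
wrist egg_cup []
wrist espresso_cup [([19.0, 391.0], 0.61)]
wrist salt_shaker []
wrist sugar_jar []
wrist pepper_mill []
wrist tea_tin []
```

View pics/scene0.png

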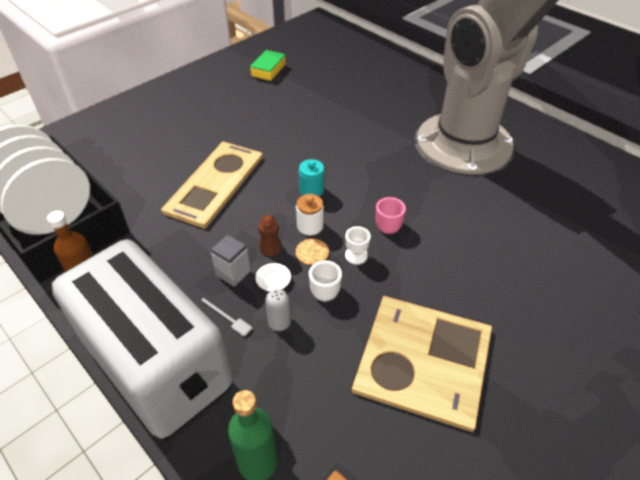

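View pics/side0.png

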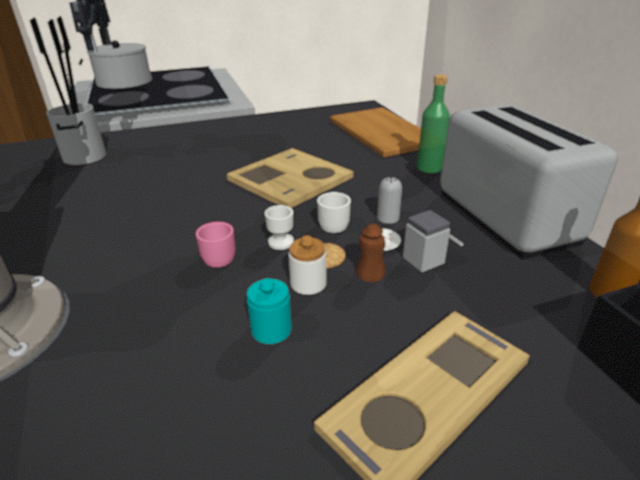

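```bash
cat >h.py <<'E'
import numpy as np,cv2
from station import bot
P={c:bot.camera_params(c) for c in("scene","side","wrist")}
def ray(c,uv):
    p=P[c];R=np.array(p['R']);t=np.array(p['t'])
    d=R.T@np.linalg.inv(p['K'])@np.r_[uv,1.];return -R.T@t,d
def onz(c,uv,z=0):
    o,d=ray(c,uv);return o+d*(z-o[2])/d[2]
def proj(c,X):
    p=P[c];x=np.array(p['K'])@(np.array(p['R'])@X+p['t']);return x[:2]/x[2]
E
python3 - <<'E'
from h import *
S=dict(long_tray=[(216,186)],square_tray=[(423,362)],egg=[(355,257)],esp=[(324,294),(388,227)],salt=[(280,322)],sugar=[(307,224),(312,194)],mill=[(270,244)],tin=[(231,275)])
D=dict(long_tray=[(428,395)],egg=[(282,242)],esp=[(220,254),(336,228)],salt=[(390,216)],sugar=[(306,284),(271,328)],mill=[(369,272)],tin=[(424,258)])
for c,d in(("scene",S),("side",D)):
    for n in d: print(c,n,[onz(c,u)[:2].round(3).tolist() for u in d[n]])
E
```

```text
scene long_tray [[0.541, -0.297]]
scene square_tray [[0.552, 0.318]]
scene egg [[0.465, 0.072]]
scene esp [[0.575, 0.095], [0.353, 0.063]]
scene salt [[0.678, 0.084]]
scene sugar [[0.472, -0.064], [0.4, -0.125]]
scene mill [[0.567, -0.075]]
scene tin [[0.676, -0.066]]
side long_tray [[0.54, -0.308]]
side egg [[0.464, 0.069]]
side esp [[0.354, 0.07], [0.571, 0.079]]
side salt [[0.685, 0.084]]
side sugar [[0.468, -0.059], [0.392, -0.135]]
side mill [[0.573, -0.066]]
side tin [[0.676, -0.062]]
```

The white cup (scene 324,294) and the white jar with the wooden lid (307,224) fit the description. The pink cup (388,227) and turquoise jar (312,194) are decoys. Next I'll fit positions from the mask outlines, fit the trays, and make the confirming crop.

```bash
cat >>h.py <<'E'
from scipy.optimize import least_squares
from scipy.spatial.transform import Rotation as Ro
PR=dict(egg_cup=[(22,0),(22,6),(22.5,34),(24,62)],espresso_cup=[(24,0),(29,16),(30,55)],salt_shaker=[(21,0),(21,66),(12,78),(5,80)],
 sugar_jar=[(28,0),(28,60),(26.5,68),(7,70),(7,84)],pepper_mill=[(23,0),(23,12),(14,80),(8,88)])
A=np.linspace(0,2*np.pi,48)
def model(n):
    return np.vstack([np.c_[r*np.cos(A),r*np.sin(A),0*A+z] for r,z in PR[n]])/1000
def fit(n,obs,x0):
    M=model(n)
    def f(x):
        o=[]
        for c,e in obs:
            X=M+np.r_[x,0];u=(np.array(P[c]['K'])@(np.array(P[c]['R'])@X.T+np.array(P[c]['t'])[:,None]));u=u[:2]/u[2]
            o+=[*(u.min(1)-e[:2]),*(u.max(1)-e[2:])]
        return np.array(o)
    r=least_squares(f,x0,loss='soft_l1');return r.x,f(r.x)
def tray(c,uv,name):
    """wood outline on z=14mm -> centre, yaw"""
    d=[q for q in bot.cut_out(c,name)];d=min(d,key=lambda q:np.hypot((q['extent'][0]+q['extent'][2])/2-uv[0],(q['extent'][1]+q['extent'][3])/2-uv[1]))
    ys,xs=np.nonzero(d['pixels']);o,_=ray(c,(0,0));Ri=np.array(P[c]['R']).T@np.linalg.inv(P[c]['K'])
    D=Ri@np.c_[xs,ys,xs*0+1].T;X=(o[:,None]+D*(.014-o[2])/D[2])[:2].T
    return cv2.minAreaRect((X*1000).astype(np.float32))
E
python3 - <<'E'
from h import *
o=bot.get_obs();print(Ro.from_quat(o['tool_rot'],scalar_first=True).as_matrix().round(3).tolist())
X0=dict(egg_cup=(.465,.07),espresso_cup=(.573,.087),salt_shaker=(.682,.084),sugar_jar=(.47,-.062),pepper_mill=(.57,-.07))
im={c:bot.read_camera(c) for c in("scene","side")}
for n,x in X0.items():
    obs=[]
    for c in im:
        q=bot.cut_out(c,n);u=proj(c,np.r_[x,.03])
        if q:
            q=min(q,key=lambda q:np.hypot(*(np.add(q['extent'][:2],q['extent'][2:])/2-u)))
            ys,xs=np.nonzero(q['pixels']);obs.append((c,np.array(q['extent'])))
    p,r=fit(n,obs,x);print(n,p.round(4),r.round(1).tolist())
for c,u,n in(("scene",(216,186),"long_tray"),("side",(428,395),"long_tray"),("scene",(423,362),"square_tray"),("side",(290,177),"square_tray")):
    try: print(c,n,tray(c,u,n))
    except Exception as e: print(c,n,e)
a=cv2.resize(im['scene'][150:350,190:450],None,fx=3,fy=3)[:,:780];cv2.imwrite('pics/crop.png',a)
E
```

```text
[[0.956, -0.0, 0.293], [-0.293, 0.0, 0.956], [-0.0, -1.0, 0.0]]
egg_cup [0.4631 0.0723] [-0.1, 0.5, -1.2, 0.5, -0.4, -1.1, -0.6, 1.7]
espresso_cup [0.5687 0.0887] [-2.1, -3.1, -1.4, 0.9, -0.9, -2.7, -1.3, -1.2]
salt_shaker [0.679  0.0797] [-0.3, -1.4, 0.3, 1.2, -1.0, -1.8, 0.8, 0.9]
sugar_jar [ 0.4715 -0.0556] [0.2, 0.1, -1.6, -0.6, -1.5, -2.6, 0.6, 0.1]
pepper_mill [ 0.5726 -0.0687] [-0.2, 0.9, -0.1, 1.2, -0.2, 0.3, -0.4, 2.1]
scene long_tray ((542.8035888671875, -298.90008544921875), (271.3649597167969, 118.8375244140625), 22.161760330200195)
side long_tray ((538.8202514648438, -309.2132568359375), (268.8320007324219, 115.92803955078125), 22.24585723876953)
scene square_tray ((551.1405029296875, 316.14422607421875), (212.11444091796875, 202.4911346435547), 26.391063690185547)
side square_tray ((547.4528198242188, 301.5225830078125), (216.36834716796875, 219.16445922851562), 26.930086135864258)
```

View pics/crop.png

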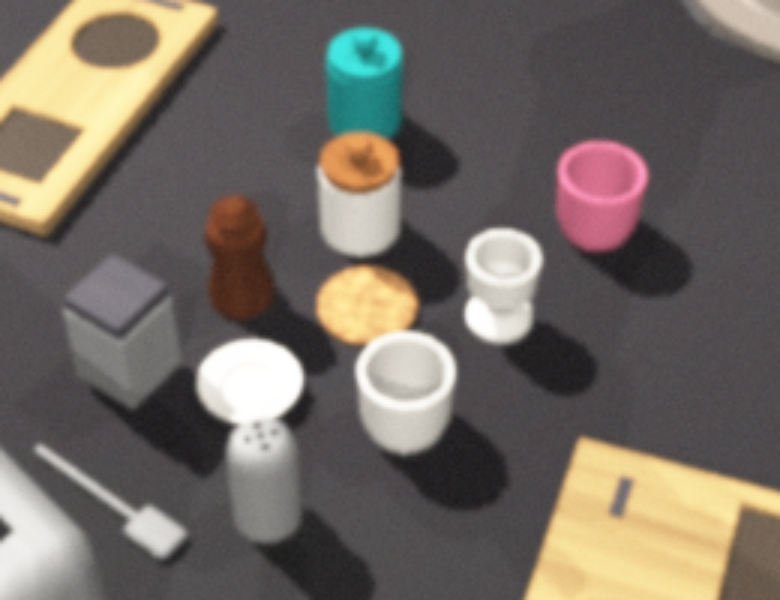

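The crop confirms it: the white cup and the white jar with the brown lid are the targets, and the pink and turquoise ones are decoys. I'll hover over the square tray with the jaws along world y.

```bash
python3 -m crank '[{"linear":[0.404,-0.02,-0.220],"dr":[0,-17.04,0],"hand":1},{"linear":[0.404,-0.02,-0.220],"dr":[0,-17.04,0],"hand":1},{"linear":[0.404,-0.02,-0.220],"dr":[0,-17.04,0],"hand":1},{"linear":[0.404,-0.02,-0.220],"dr":[0,-17.04,0],"hand":1},{"linear":[0.404,-0.02,-0.220],"dr":[0,-17.04,0],"hand":1},{"linear":[0.404,-0.02,-0.220],"dr":[0,-17.04,0],"hand":1},{"linear":[0.404,-0.02,-0.220],"dr":[0,-17.04,0],"hand":1},{"linear":[0.404,-0.02,-0.220],"dr":[0,-17.04,0],"hand":1},{"linear":[0.404,-0.02,-0.220],"dr":[0,-17.04,0],"hand":1},{"linear":[0.404,-0.02,-0.220],"dr":[0,-17.04,0],"hand":1}]' 40
cat >>h.py <<'E'
def wpose():
    o=bot.get_obs();return Ro.from_quat(o['tool_rot'],scalar_first=True).as_matrix(),np.array(o['eef_pos'])
def wonz(pts,z,pose):
    """fisheye pixels Nx2 -> world xy on plane z"""
    Rt,pt=pose;K=np.array(P['wrist']['K']);H=np.array(P['wrist']['hand_eye'])
    m=(np.atleast_2d(pts)-K[:2,2])/K[0,0];th=np.linalg.norm(m,axis=1,keepdims=True)
    d=np.c_[m/np.maximum(th,1e-9)*np.sin(th),np.cos(th)]@(Rt@H[:3,:3]).T;o=Rt@H[:3,3]+pt
    return (o+d*((z-o[2])/d[:,2:]))[:,:2]
def snap(tag):
    p=wpose();im=bot.read_camera('wrist');cv2.imwrite(f'pics/{tag}.png',im);return p,im
def recess(im,pose,name):
    """dark blobs inside the tray in wrist picture -> world centres (z=9..14mm) and sizes"""
    q=bot.cut_out('wrist',name)[0];m=q['pixels'].astype(np.uint8)
    c=max(cv2.findContours(m,0,2)[0],key=cv2.contourArea)
    hull=cv2.fillPoly(np.zeros_like(m),[cv2.convexHull(c)],1);hull=cv2.erode(hull,np.ones((9,9)))
    g=cv2.cvtColor(im,cv2.COLOR_BGR2HSV)[...,2];t=cv2.threshold(g[hull>0],0,255,cv2.THRESH_OTSU)[0]
    d=((g<t)&(hull>0)).astype(np.uint8)
    o=wonz(cv2.convexHull(c)[:,0].astype(float),.014,pose)
    print(name,'outline',cv2.minAreaRect((o*1000).astype(np.float32)))
    for k in cv2.findContours(d,0,2)[0]:
        if cv2.contourArea(k)<600: continue
        X=wonz(k[:,0].astype(float),.013,pose)*1000
        r=cv2.minAreaRect(X.astype(np.float32))
        a=cv2.contourArea(X.astype(np.float32))
        print(' recess',np.round(r[0],1),np.round(r[1],1),round(r[2],1),'fill',round(a/(r[1][0]*r[1][1]),2),'px',k[:,0].mean(0).round())
E
python3 - <<'E'
from h import *
p,im=snap('w1');print(p[0].round(3).tolist(),p[1].round(4));recess(im,p,'square_tray')
E
```

```text
t: 2.98
eef_pos: [0.4903, 0.3461, 0.2498]
tool_rot: [0.707, -0.707, -0.0, -0.0]
contact_force: [-0.6, 0.4, 0.1]
gripper_width: 1.001
[[1.0, 0.0, 0.0], [-0.0, 0.0, 1.0], [0.0, -1.0, 0.0]] [0.4903 0.3461 0.2498]
square_tray outline ((549.4921875, 313.31829833984375), (200.59564208984375, 200.67129516601562), 26.617948532104492)
 recess [611.2 291.3] [72.2 73.1] 0.6 fill 0.78 px [265. 307.]
 recess [490.5 331.4] [81.1 80.9] 26.5 fill 0.96 px [301. 202.]
```

View pics/w1.png

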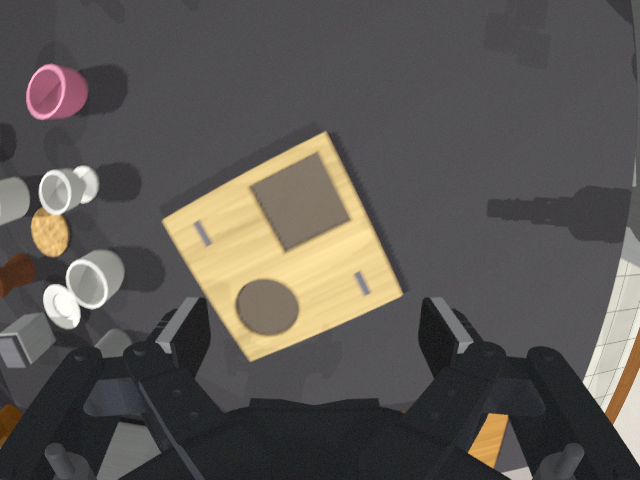

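The wrist view shows the square tray clearly: square recess at (301,202), round at (266,307), and the outline measures 200.6 mm. Next stops are the object rows, then the long tray.

```bash
cat >>h.py <<'E'
def wproj(X,pose):
    Rt,pt=pose;K=np.array(P['wrist']['K']);H=np.array(P['wrist']['hand_eye'])
    c=((np.atleast_2d(X)-pt)@Rt-H[:3,3])@H[:3,:3];r=np.linalg.norm(c[:,:2],axis=1,keepdims=True)
    return c[:,:2]/r*np.arctan2(r,c[:,2:])*K[0,0]+K[:2,2]
def wfit(n,x0,pose):
    q=bot.cut_out('wrist',n)
    if not q: return None
    M=model(n);u0=wproj(np.r_[x0,.03],pose)[0]
    q=min(q,key=lambda q:np.hypot(*(np.add(q['extent'][:2],q['extent'][2:])/2-u0)));e=np.array(q['extent'])
    def f(x):
        u=wproj(M+np.r_[x,0],pose);return np.r_[u.min(0)-e[:2],u.max(0)-e[2:]]
    r=least_squares(f,x0,loss='soft_l1');return r.x.round(4),f(r.x).round(1).tolist(),e.round().tolist()
PR['tea_tin']=[(25,0),(25,80)]
X0=dict(egg_cup=(.463,.072),espresso_cup=(.57,.086),salt_shaker=(.68,.08),sugar_jar=(.471,-.057),pepper_mill=(.572,-.069),tea_tin=(.676,-.065))
E
python3 -m crank '[{"linear":[0.03,-0.03,-0.346],"dr":[0,0,0],"hand":1},{"linear":[0.03,-0.03,-0.346],"dr":[0,0,0],"hand":1},{"linear":[0.03,-0.03,-0.346],"dr":[0,0,0],"hand":1},{"linear":[0.03,-0.03,-0.346],"dr":[0,0,0],"hand":1},{"linear":[0.03,-0.03,-0.346],"dr":[0,0,0],"hand":1},{"linear":[0.03,-0.03,-0.346],"dr":[0,0,0],"hand":1},{"linear":[0.03,-0.03,-0.346],"dr":[0,0,0],"hand":1},{"linear":[0.03,-0.03,-0.346],"dr":[0,0,0],"hand":1},{"linear":[0.03,-0.03,-0.346],"dr":[0,0,0],"hand":1},{"linear":[0.03,-0.03,-0.346],"dr":[0,0,0],"hand":1}]'
python3 - <<'E'
from h import *
p,im=snap('w2')
for n,x in X0.items(): print(n,wfit(n,x,p))
E
python3 -m crank '[{"linear":[0,0,-0.29],"dr":[0,0,0],"hand":1},{"linear":[0,0,-0.29],"dr":[0,0,0],"hand":1},{"linear":[0,0,-0.29],"dr":[0,0,0],"hand":1},{"linear":[0,0,-0.29],"dr":[0,0,0],"hand":1},{"linear":[0,0,-0.29],"dr":[0,0,0],"hand":1},{"linear":[0,0,-0.29],"dr":[0,0,0],"hand":1},{"linear":[0,0,-0.29],"dr":[0,0,0],"hand":1},{"linear":[0,0,-0.29],"dr":[0,0,0],"hand":1},{"linear":[0,0,-0.29],"dr":[0,0,0],"hand":1}]'
python3 - <<'E'
from h import *
p,im=snap('w3');print(p[1].round(4));recess(im,p,'long_tray')
E
```

```text
t: 3.92
eef_pos: [0.5192, -0.0037, 0.2802]
tool_rot: [-0.707, 0.708, -0.003, 0.004]
contact_force: [0.9, 0.1, -0.3]
gripper_width: 1.003
egg_cup (array([0.4611, 0.0696]), [-0.4, -2.4, 0.4, 2.7], [360.0, 126.0, 412.0, 170.0])
espresso_cup (array([0.57  , 0.0845]), [-0.5, 0.0, 0.5, -0.0], [367.0, 217.0, 425.0, 278.0])
salt_shaker (array([0.6808, 0.0804]), [-0.1, 1.6, 0.1, -1.7], [364.0, 304.0, 407.0, 364.0])
sugar_jar (array([ 0.4715, -0.058 ]), [-0.5, 0.1, 0.6, -0.1], [231.0, 130.0, 290.0, 187.0])
pepper_mill (array([ 0.578, -0.069]), [1.0, 2.8, -1.4, -1.9], [235.0, 224.0, 281.0, 284.0])
tea_tin (array([ 0.4686, -0.0563]), [-1.3, 0.9, 2.8, -0.9], [232.0, 130.0, 287.0, 185.0])
t: 5.02
eef_pos: [0.5183, -0.2904, 0.2791]
tool_rot: [-0.707, 0.707, -0.002, 0.001]
contact_force: [0.5, 1.2, -0.1]
gripper_width: 0.999
[ 0.5183 -0.2904  0.2791]
long_tray outline ((539.6187133789062, -307.1144104003906), (260.5487365722656, 110.84642028808594), 22.299283981323242)
 recess [ 599.8 -282.7] [65.3 64.8] 22.2 fill 0.96 px [321. 267.]
 recess [ 479.4 -332.1] [70. 69.] 89.3 fill 0.79 px [277. 165.]
```

View pics/w2.png

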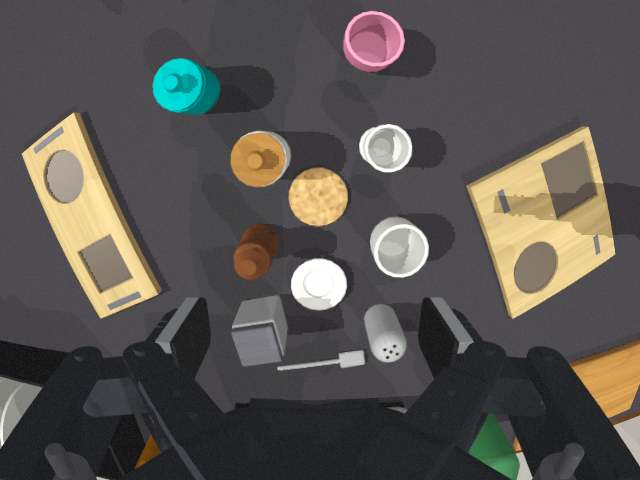

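All three sources agree within about 3 mm. Sugar jar first: hover, descend, grip, lift.

```bash
python3 -m crank '[{"linear":[-0.047,0.06,0.232],"dr":[0,0,0],"hand":1},{"linear":[-0.047,0.06,0.232],"dr":[0,0,0],"hand":1},{"linear":[-0.047,0.1,0.232],"dr":[0,0,0],"hand":1},{"linear":[-0.047,0.129,0.232],"dr":[0,0,0],"hand":1},{"linear":[-0.047,0.129,0.232],"dr":[0,0,0],"hand":1},{"linear":[-0.047,0.129,0.232],"dr":[0,0,0],"hand":1},{"linear":[-0.047,0.129,0.232],"dr":[0,0,0],"hand":1},{"linear":[-0.047,0.129,0.232],"dr":[0,0,0],"hand":1},{"linear":[-0.047,0.129,0.232],"dr":[0,0,0],"hand":1}]' 40; python3 - <<'E'
from h import *
p,im=snap('w4');print(p[1].round(4),wfit('sugar_jar',X0['sugar_jar'],p))
E
```

```text
t: 5.87
eef_pos: [0.4713, -0.0533, 0.1499]
tool_rot: [0.707, -0.707, -0.001, 0.003]
contact_force: [-0.2, 0.1, 0.7]
gripper_width: 1.001
[ 0.4713 -0.0533  0.1499] (array([ 0.4712, -0.0583]), [-1.5, 0.0, 1.4, 0.0], [265.0, 189.0, 348.0, 287.0])
```

```bash
python3 -m crank '[{"linear":[0,0.04,-0.003],"dr":[0,0,0],"hand":1},{"linear":[0,0.08,-0.003],"dr":[0,0,0],"hand":1},{"linear":[0,0.11,-0.003],"dr":[0,0,0],"hand":1},{"linear":[0,0.13,-0.003],"dr":[0,0,0],"hand":1},{"linear":[0,0.13,-0.003],"dr":[0,0,0],"hand":1},{"linear":[0,0.13,-0.003],"dr":[0,0,0],"hand":-1},{"linear":[0,0.13,-0.003],"dr":[0,0,0],"hand":-1},{"linear":[0,0.13,-0.003],"dr":[0,0,0],"hand":-1},{"linear":[0,0.13,-0.003],"dr":[0,0,0],"hand":-1},{"linear":[0,0.13,-0.003],"dr":[0,0,0],"hand":-1}]' 40; python3 -m crank '[{"linear":[0,0,0],"dr":[0,0,0],"hand":-1},{"linear":[0,0,0],"dr":[0,0,0],"hand":-1},{"linear":[0,0,0],"dr":[0,0,0],"hand":-1},{"linear":[0,0,0],"dr":[0,0,0],"hand":-1}]'
```

```text
t: 6.8
eef_pos: [0.4737, -0.0597, 0.0224]
tool_rot: [0.707, -0.707, -0.001, -0.002]
contact_force: [-1.0, -1.0, 7.2]
gripper_width: 0.642
t: 7.13
eef_pos: [0.4737, -0.0597, 0.0224]
tool_rot: [0.707, -0.707, -0.001, -0.002]
contact_force: [-0.4, -0.7, 6.6]
gripper_width: 0.641
```

```bash
python3 -m crank '[{"linear":[0,-0.03,0],"dr":[0,0,0],"hand":-1},{"linear":[0,-0.07,0],"dr":[0,0,0],"hand":-1},{"linear":[0,-0.11,0.01],"dr":[0,0,0],"hand":-1},{"linear":[0.005,-0.13,0.04],"dr":[0,0,0],"hand":-1},{"linear":[0.005,-0.13,0.08],"dr":[0,0,0],"hand":-1},{"linear":[0.01,-0.13,0.12],"dr":[0,0,0],"hand":-1},{"linear":[0.01,-0.13,0.16],"dr":[0,0,0],"hand":-1},{"linear":[0.015,-0.13,0.2],"dr":[0,0,0],"hand":-1},{"linear":[0.019,-0.13,0.24],"dr":[0,0,0],"hand":-1},{"linear":[0.019,-0.13,0.28],"dr":[0,0,0],"hand":-1}]'; python3 -m crank '[{"linear":[0,0,0.04],"dr":[0,0,0],"hand":-1},{"linear":[0,0,0.08],"dr":[0,0,0],"hand":-1},{"linear":[0,0.02,0.112],"dr":[0,0,0],"hand":-1},{"linear":[0,0.05,0.112],"dr":[0,0,0],"hand":-1},{"linear":[0,0.05,0.112],"dr":[0,0,0],"hand":-1},{"linear":[0,0.05,0.112],"dr":[0,0,0],"hand":-1}]'
```

```text
t: 7.97
eef_pos: [0.4916, 0.2228, 0.1519]
tool_rot: [0.708, -0.707, -0.001, -0.001]
contact_force: [0.6, 0.1, -1.6]
gripper_width: 0.641
t: 8.47
eef_pos: [0.49, 0.3319, 0.1]
tool_rot: [-0.706, 0.708, -0.001, -0.001]
contact_force: [-0.3, -0.7, -1.3]
gripper_width: 0.641
```

```bash
python3 -m crank '[{"linear":[0.002,0.03,0],"dr":[0,0,0],"hand":-1},{"linear":[0.002,0.055,0],"dr":[0,0,0],"hand":-1},{"linear":[0.002,0.063,0],"dr":[0,0,0],"hand":-1},{"linear":[0.002,0.068,0],"dr":[0,0,0],"hand":-1},{"linear":[0.002,0.068,0],"dr":[0,0,0],"hand":-1},{"linear":[0.002,0.068,0],"dr":[0,0,0],"hand":-1}]'
```

```text
t: 8.97
eef_pos: [0.4943, 0.3329, 0.0341]
tool_rot: [0.708, -0.707, -0.0, -0.001]
contact_force: [0.2, -0.3, -2.3]
gripper_width: 0.64
```

```bash
python3 -m crank '[{"linear":[-0.002,0.002,0],"dr":[0,0,0],"hand":-1},{"linear":[-0.002,0.003,0],"dr":[0,0,0],"hand":-1},{"linear":[-0.002,0.003,0],"dr":[0,0,0],"hand":-1}]';  python3 -m crank '[{"linear":[0,0,0],"dr":[0,0,0],"hand":1},{"linear":[0,0,0],"dr":[0,0,0],"hand":1},{"linear":[0,0,0],"dr":[0,0,0],"hand":1},{"linear":[0,0,0],"dr":[0,0,0],"hand":1},{"linear":[0,0,0],"dr":[0,0,0],"hand":1},{"linear":[0,-0.03,0],"dr":[0,0,0],"hand":1},{"linear":[0,-0.07,0],"dr":[0,0,0],"hand":1},{"linear":[0,-0.11,0],"dr":[0,0,0],"hand":1},{"linear":[0,-0.12,0],"dr":[0,0,0],"hand":1},{"linear":[0,-0.12,0],"dr":[0,0,0],"hand":1}]'
python3 - <<'E'
from h import *
p,im=snap('w5');print(p[1].round(4),wfit('sugar_jar',(.49,.332),p))
E
```

```text
t: 9.22
eef_pos: [0.4919, 0.3334, 0.0314]
tool_rot: [0.708, -0.707, -0.0, -0.001]
contact_force: [-2.5, -1.7, 7.9]
gripper_width: 0.642
t: 10.05
eef_pos: [0.4934, 0.3342, 0.1535]
tool_rot: [0.709, -0.705, -0.002, -0.002]
contact_force: [0.5, 0.1, 0.1]
gripper_width: 1.0
[0.4934 0.3342 0.1535] (array([0.4915, 0.3341]), [-0.5, 0.5, 0.5, -0.4], [271.0, 184.0, 355.0, 282.0])
```

View pics/w5.png

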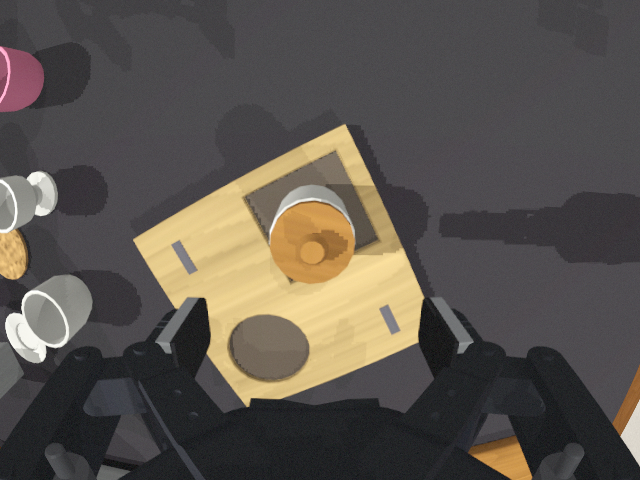

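The sugar jar stands in the square recess (lid at 312,242), about 2 mm off centre. Next is the white cup.

```bash
python3 -m crank '[{"linear":[0.012,0,-0.04],"dr":[0,0,0],"hand":1},{"linear":[0.024,0,-0.08],"dr":[0,0,0],"hand":1},{"linear":[0.036,0,-0.12],"dr":[0,0,0],"hand":1},{"linear":[0.048,0,-0.16],"dr":[0,0,0],"hand":1},{"linear":[0.06,0,-0.2],"dr":[0,0,0],"hand":1},{"linear":[0.077,0,-0.25],"dr":[0,0,0],"hand":1},{"linear":[0.077,0,-0.25],"dr":[0,0,0],"hand":1},{"linear":[0.077,0.03,-0.25],"dr":[0,0,0],"hand":1},{"linear":[0.077,0.04,-0.25],"dr":[0,0,0],"hand":1},{"linear":[0.077,0.04,-0.25],"dr":[0,0,0],"hand":1}]'; python3 - <<'E'
from h import *
p,im=snap('w6');print(p[1].round(4),wfit('espresso_cup',X0['espresso_cup'],p))
E
```

```text
t: 10.98
eef_pos: [0.5646, 0.0826, 0.1053]
tool_rot: [-0.706, 0.708, -0.003, -0.003]
contact_force: [-0.2, 0.3, -0.6]
gripper_width: 0.998
[0.5646 0.0826 0.1053] (array([0.5691, 0.0873]), [-0.0, -0.9, 0.0, 1.0], [269.0, 210.0, 376.0, 320.0])
```

```bash
python3 -m crank '[{"linear":[0.004,0.04,0.004],"dr":[0,0,0],"hand":1},{"linear":[0.004,0.075,0.004],"dr":[0,0,0],"hand":1},{"linear":[0.004,0.092,0.004],"dr":[0,0,0],"hand":1},{"linear":[0.004,0.092,0.004],"dr":[0,0,0],"hand":1},{"linear":[0.004,0.092,0.004],"dr":[0,0,0],"hand":-1},{"linear":[0.004,0.092,0.004],"dr":[0,0,0],"hand":-1},{"linear":[0.004,0.092,0.004],"dr":[0,0,0],"hand":-1},{"linear":[0.004,0.092,0.004],"dr":[0,0,0],"hand":-1},{"linear":[0.004,0.092,0.004],"dr":[0,0,0],"hand":-1},{"linear":[0.004,0.092,0.004],"dr":[0,0,0],"hand":-1}]' 35; python3 -m crank '[{"linear":[0,0,0],"dr":[0,0,0],"hand":-1},{"linear":[0,0,0],"dr":[0,0,0],"hand":-1},{"linear":[0,0,0],"dr":[0,0,0],"hand":-1}]'
```

```text
t: 11.92
eef_pos: [0.5737, 0.0873, 0.0196]
tool_rot: [0.708, -0.707, -0.001, -0.001]
contact_force: [-0.8, 0.9, 8.2]
gripper_width: 0.689
t: 12.17
eef_pos: [0.5737, 0.0873, 0.0196]
tool_rot: [0.708, -0.707, -0.001, -0.001]
contact_force: [-0.5, -0.3, 7.1]
gripper_width: 0.687
```

```bash
python3 -m crank '[{"linear":[0,-0.03,0],"dr":[0,0,0],"hand":-1},{"linear":[0,-0.07,0],"dr":[0,0,0],"hand":-1},{"linear":[0.005,-0.1,0.03],"dr":[0,0,0],"hand":-1},{"linear":[0.01,-0.1,0.07],"dr":[0,0,0],"hand":-1},{"linear":[0.02,-0.1,0.11],"dr":[0,0,0],"hand":-1},{"linear":[0.03,-0.1,0.15],"dr":[0,0,0],"hand":-1},{"linear":[0.039,-0.09,0.185],"dr":[0,0,0],"hand":-1},{"linear":[0.039,-0.06,0.205],"dr":[0,0,0],"hand":-1},{"linear":[0.039,-0.03,0.205],"dr":[0,0,0],"hand":-1},{"linear":[0.039,-0.03,0.205],"dr":[0,0,0],"hand":-1}]';  python3 -m crank '[{"linear":[0,0,0],"dr":[0,0,0],"hand":-1},{"linear":[0,0,0],"dr":[0,0,0],"hand":-1}]'
```

```text
t: 13.0
eef_pos: [0.6066, 0.2927, 0.0422]
tool_rot: [-0.706, 0.708, -0.002, -0.004]
contact_force: [-1.5, -0.1, -2.5]
gripper_width: 0.689
t: 13.17
eef_pos: [0.6124, 0.2902, 0.0493]
tool_rot: [-0.707, 0.707, -0.0, 0.002]
contact_force: [0.9, -0.1, -0.2]
gripper_width: 0.684
```

```bash
python3 -m crank '[{"linear":[0,0.01,0.001],"dr":[0,0,0],"hand":-1},{"linear":[0,0.017,0.001],"dr":[0,0,0],"hand":-1},{"linear":[0,0.0205,0.001],"dr":[0,0,0],"hand":-1},{"linear":[0,0.0205,0.001],"dr":[0,0,0],"hand":-1},{"linear":[0,0.0205,0.001],"dr":[0,0,0],"hand":-1}]'
```

```text
t: 13.58
eef_pos: [0.6117, 0.2924, 0.0285]
tool_rot: [0.707, -0.707, 0.0, -0.001]
contact_force: [-2.4, -0.5, 8.6]
gripper_width: 0.689
```

Touching the floor. Release, rise, and check.

```bash
python3 -m crank '[{"linear":[0,0,0],"dr":[0,0,0],"hand":1},{"linear":[0,0,0],"dr":[0,0,0],"hand":1},{"linear":[0,0,0],"dr":[0,0,0],"hand":1},{"linear":[0,0,0],"dr":[0,0,0],"hand":1},{"linear":[0,0,0],"dr":[0,0,0],"hand":1},{"linear":[0,-0.03,0],"dr":[0,0,0],"hand":1},{"linear":[0,-0.07,0],"dr":[0,0,0],"hand":1},{"linear":[0,-0.11,0],"dr":[0,0,0],"hand":1},{"linear":[0,-0.12,0],"dr":[0,0,0],"hand":1},{"linear":[0,-0.12,0],"dr":[0,0,0],"hand":1}]'
python3 - <<'E'
from h import *
p,im=snap('w7');print(p[1].round(4),wfit('espresso_cup',(.61,.292),p))
E
```

```text
t: 14.42
eef_pos: [0.6138, 0.2938, 0.1516]
tool_rot: [0.709, -0.706, -0.002, -0.003]
contact_force: [1.0, 0.1, -0.9]
gripper_width: 1.001
[0.6138 0.2938 0.1516] (array([0.6093, 0.2902]), [1.8, 2.1, -1.7, -3.0], [262.0, 181.0, 355.0, 279.0])
```

View pics/w7.png

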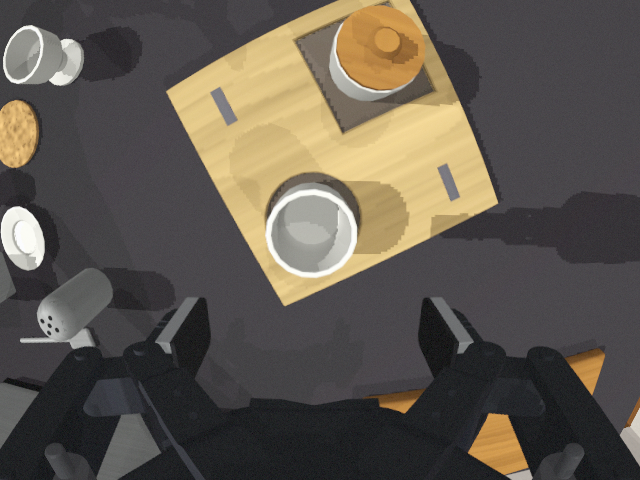

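The cup stands in the round recess (rim at 311,233). Next, the salt shaker.

```bash
python3 -m crank '[{"linear":[0.012,0,-0.04],"dr":[0,0,0],"hand":1},{"linear":[0.024,0,-0.08],"dr":[0,0,0],"hand":1},{"linear":[0.036,0,-0.12],"dr":[0,0,0],"hand":1},{"linear":[0.05,0,-0.16],"dr":[0,0,0],"hand":1},{"linear":[0.069,0,-0.2],"dr":[0,0,0],"hand":1},{"linear":[0.069,0,-0.212],"dr":[0,0,0],"hand":1},{"linear":[0.069,0,-0.212],"dr":[0,0,0],"hand":1},{"linear":[0.069,0,-0.212],"dr":[0,0,0],"hand":1},{"linear":[0.069,0,-0.212],"dr":[0,0,0],"hand":1}]'; python3 - <<'E'
from h import *
p,im=snap('w8');print(p[1].round(4),wfit('salt_shaker',X0['salt_shaker'],p))
E
```

```text
t: 15.27
eef_pos: [0.6789, 0.0824, 0.1452]
tool_rot: [0.707, -0.707, 0.001, 0.001]
contact_force: [0.2, 0.4, 0.2]
gripper_width: 1.002
[0.6789 0.0824 0.1452] (array([0.6792, 0.0798]), [0.3, 1.5, -0.3, -1.1], [276.0, 198.0, 344.0, 282.0])
```

```bash
python3 -m crank '[{"linear":[0,0.04,-0.002],"dr":[0,0,0],"hand":1},{"linear":[0,0.08,-0.002],"dr":[0,0,0],"hand":1},{"linear":[0,0.11,-0.002],"dr":[0,0,0],"hand":1},{"linear":[0,0.124,-0.002],"dr":[0,0,0],"hand":1},{"linear":[0,0.124,-0.002],"dr":[0,0,0],"hand":-1},{"linear":[0,0.124,-0.002],"dr":[0,0,0],"hand":-1},{"linear":[0,0.124,-0.002],"dr":[0,0,0],"hand":-1},{"linear":[0,0.124,-0.002],"dr":[0,0,0],"hand":-1},{"linear":[0,0.124,-0.002],"dr":[0,0,0],"hand":-1},{"linear":[0,0.124,-0.002],"dr":[0,0,0],"hand":-1}]' 40; python3 -m crank '[{"linear":[0,0,0],"dr":[0,0,0],"hand":-1},{"linear":[0,0,0],"dr":[0,0,0],"hand":-1},{"linear":[0,0,0],"dr":[0,0,0],"hand":-1},{"linear":[0,0,0],"dr":[0,0,0],"hand":-1}]'
```

```text
t: 16.2
eef_pos: [0.6821, 0.0791, 0.0256]
tool_rot: [0.708, -0.707, -0.001, -0.002]
contact_force: [-0.3, 0.4, 6.8]
gripper_width: 0.483
t: 16.53
eef_pos: [0.6821, 0.079, 0.0257]
tool_rot: [0.708, -0.707, -0.001, -0.002]
contact_force: [-0.8, -0.1, 7.8]
gripper_width: 0.486
```

```bash
python3 -m crank '[{"linear":[0,-0.03,0],"dr":[0,0,0],"hand":-1},{"linear":[0,-0.07,0],"dr":[0,0,0],"hand":-1},{"linear":[0,-0.11,0],"dr":[0,0,0],"hand":-1},{"linear":[0,-0.15,0],"dr":[0,0,0],"hand":-1},{"linear":[0,-0.16,-0.04],"dr":[0,0,0],"hand":-1},{"linear":[-0.01,-0.16,-0.08],"dr":[0,0,0],"hand":-1},{"linear":[-0.02,-0.16,-0.12],"dr":[0,0,0],"hand":-1},{"linear":[-0.03,-0.16,-0.16],"dr":[0,0,0],"hand":-1},{"linear":[-0.04,-0.16,-0.2],"dr":[0,0,0],"hand":-1},{"linear":[-0.05,-0.16,-0.24],"dr":[0,0,0],"hand":-1}]'; python3 -m crank '[{"linear":[-0.01,0,-0.04],"dr":[0,0,0],"hand":-1},{"linear":[-0.02,0,-0.08],"dr":[0,0,0],"hand":-1},{"linear":[-0.03,0.03,-0.12],"dr":[0,0,0],"hand":-1},{"linear":[-0.03,0.07,-0.1215],"dr":[0,0,0],"hand":-1},{"linear":[-0.03,0.11,-0.1215],"dr":[0,0,0],"hand":-1},{"linear":[-0.03,0.13,-0.1215],"dr":[0,0,0],"hand":-1},{"linear":[-0.03,0.13,-0.1215],"dr":[0,0,0],"hand":-1},{"linear":[-0.03,0.13,-0.1215],"dr":[0,0,0],"hand":-1}]'
```

```text
t: 17.37
eef_pos: [0.6291, -0.1632, 0.1839]
tool_rot: [0.707, -0.707, -0.0, -0.001]
contact_force: [0.3, 0.3, -2.0]
gripper_width: 0.485
t: 18.03
eef_pos: [0.5993, -0.2825, 0.0526]
tool_rot: [0.707, -0.707, 0.001, 0.0]
contact_force: [-0.1, -0.2, -0.2]
gripper_width: 0.481
```

Final z should be about 0.0347, so a further 20 mm including contact.

```bash
python3 -m crank '[{"linear":[0.001,0.01,0],"dr":[0,0,0],"hand":-1},{"linear":[0.001,0.016,0],"dr":[0,0,0],"hand":-1},{"linear":[0.001,0.02,0],"dr":[0,0,0],"hand":-1},{"linear":[0.001,0.0205,0],"dr":[0,0,0],"hand":-1},{"linear":[0.001,0.0205,0],"dr":[0,0,0],"hand":-1}]'
```

```text
t: 18.45
eef_pos: [0.6021, -0.2829, 0.0346]
tool_rot: [-0.707, 0.707, 0.001, 0.001]
contact_force: [-2.2, 1.1, 7.1]
gripper_width: 0.481
```

```bash
python3 -m crank '[{"linear":[0,0,0],"dr":[0,0,0],"hand":1},{"linear":[0,0,0],"dr":[0,0,0],"hand":1},{"linear":[0,0,0],"dr":[0,0,0],"hand":1},{"linear":[0,0,0],"dr":[0,0,0],"hand":1},{"linear":[0,0,0],"dr":[0,0,0],"hand":1},{"linear":[0,-0.03,0],"dr":[0,0,0],"hand":1},{"linear":[0,-0.07,0],"dr":[0,0,0],"hand":1},{"linear":[0,-0.11,0],"dr":[0,0,0],"hand":1},{"linear":[0,-0.15,0],"dr":[0,0,0],"hand":1},{"linear":[0,-0.15,0],"dr":[0,0,0],"hand":1}]'
python3 - <<'E'
from h import *
p,im=snap('w9');print(p[1].round(4),wfit('salt_shaker',(.6,-.2825),p))
E
```

```text
t: 19.28
eef_pos: [0.6051, -0.2855, 0.1915]
tool_rot: [-0.705, 0.709, 0.004, 0.005]
contact_force: [1.0, 0.4, 1.3]
gripper_width: 1.002
[ 0.6051 -0.2855  0.1915] (array([ 0.6011, -0.282 ]), [0.4, 1.3, -0.4, -1.0], [291.0, 181.0, 348.0, 251.0])
```

View pics/w9.png

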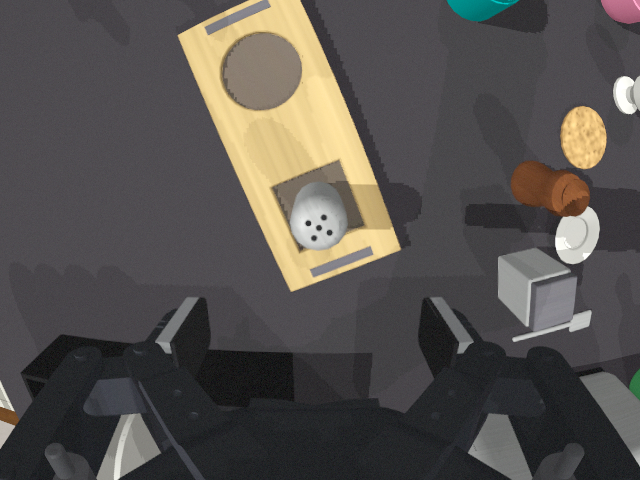

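The salt shaker stands in its square recess (319,217). Now the egg cup.

```bash
python3 -m crank '[{"linear":[-0.1405,0,0.354],"dr":[0,0,0],"hand":1},{"linear":[-0.1405,0,0.354],"dr":[0,0,0],"hand":1},{"linear":[-0.1405,0,0.354],"dr":[0,0,0],"hand":1},{"linear":[-0.1405,0,0.354],"dr":[0,0,0],"hand":1},{"linear":[-0.1405,0,0.354],"dr":[0,0,0],"hand":1},{"linear":[-0.1405,0,0.354],"dr":[0,0,0],"hand":1},{"linear":[-0.1405,0,0.354],"dr":[0,0,0],"hand":1},{"linear":[-0.1405,0,0.354],"dr":[0,0,0],"hand":1},{"linear":[-0.1405,0,0.354],"dr":[0,0,0],"hand":1},{"linear":[-0.1405,0,0.354],"dr":[0,0,0],"hand":1}]'; python3 -m crank '[{"linear":[0,0.04,0],"dr":[0,0,0],"hand":1},{"linear":[0,0.06,0],"dr":[0,0,0],"hand":1},{"linear":[0,0.06,0],"dr":[0,0,0],"hand":1},{"linear":[0,0.06,0],"dr":[0,0,0],"hand":1}]';python3 - <<'E'
from h import *
p,im=snap('w10');print(p[1].round(4),wfit('egg_cup',X0['egg_cup'],p))
E
```

```text
t: 20.22
eef_pos: [0.4565, 0.0779, 0.1807]
tool_rot: [0.708, -0.707, -0.002, 0.005]
contact_force: [0.1, 0.2, -0.7]
gripper_width: 1.0
t: 20.55
eef_pos: [0.459, 0.0706, 0.121]
tool_rot: [-0.707, 0.708, -0.002, -0.001]
contact_force: [0.2, -0.6, 0.9]
gripper_width: 0.999
[0.459  0.0706 0.121 ] (array([0.4612, 0.0692]), [0.2, -2.6, -0.2, 1.5], [270.0, 209.0, 354.0, 300.0])
```

```bash
python3 -m crank '[{"linear":[0.002,0.04,-0.001],"dr":[0,0,0],"hand":1},{"linear":[0.002,0.08,-0.001],"dr":[0,0,0],"hand":1},{"linear":[0.002,0.096,-0.001],"dr":[0,0,0],"hand":1},{"linear":[0.002,0.096,-0.001],"dr":[0,0,0],"hand":1},{"linear":[0.002,0.096,-0.001],"dr":[0,0,0],"hand":-1},{"linear":[0.002,0.096,-0.001],"dr":[0,0,0],"hand":-1},{"linear":[0.002,0.096,-0.001],"dr":[0,0,0],"hand":-1},{"linear":[0.002,0.096,-0.001],"dr":[0,0,0],"hand":-1},{"linear":[0.002,0.096,-0.001],"dr":[0,0,0],"hand":-1},{"linear":[0.002,0.096,-0.001],"dr":[0,0,0],"hand":-1}]' 30; python3 -m crank '[{"linear":[0,0,0],"dr":[0,0,0],"hand":-1},{"linear":[0,0,0],"dr":[0,0,0],"hand":-1},{"linear":[0,0,0],"dr":[0,0,0],"hand":-1},{"linear":[0,0,0],"dr":[0,0,0],"hand":-1}]'
```

```text
t: 21.48
eef_pos: [0.4645, 0.0704, 0.0284]
tool_rot: [0.708, -0.707, -0.001, -0.002]
contact_force: [-0.3, -1.5, 7.4]
gripper_width: 0.534
t: 21.82
eef_pos: [0.4645, 0.0704, 0.0285]
tool_rot: [0.708, -0.707, -0.001, -0.002]
contact_force: [-0.6, -1.5, 8.6]
gripper_width: 0.534
```

```bash
python3 -m crank '[{"linear":[0,-0.03,0],"dr":[0,0,0],"hand":-1},{"linear":[0,-0.07,0],"dr":[0,0,0],"hand":-1},{"linear":[0,-0.1,-0.01],"dr":[0,0,0],"hand":-1},{"linear":[0.01,-0.12,-0.04],"dr":[0,0,0],"hand":-1},{"linear":[0.0175,-0.12,-0.08],"dr":[0,0,0],"hand":-1},{"linear":[0.0175,-0.12,-0.12],"dr":[0,0,0],"hand":-1},{"linear":[0.0175,-0.12,-0.16],"dr":[0,0,0],"hand":-1},{"linear":[0.0175,-0.12,-0.2],"dr":[0,0,0],"hand":-1},{"linear":[0.0175,-0.12,-0.24],"dr":[0,0,0],"hand":-1},{"linear":[0.0175,-0.12,-0.28],"dr":[0,0,0],"hand":-1}]'; python3 -m crank '[{"linear":[0,0,-0.04],"dr":[0,0,0],"hand":-1},{"linear":[0,0,-0.08],"dr":[0,0,0],"hand":-1},{"linear":[0,0,-0.11],"dr":[0,0,0],"hand":-1},{"linear":[0,0.03,-0.122],"dr":[0,0,0],"hand":-1},{"linear":[0,0.06,-0.122],"dr":[0,0,0],"hand":-1},{"linear":[0,0.09,-0.122],"dr":[0,0,0],"hand":-1},{"linear":[0,0.09,-0.122],"dr":[0,0,0],"hand":-1},{"linear":[0,0.09,-0.122],"dr":[0,0,0],"hand":-1},{"linear":[0,0.09,-0.122],"dr":[0,0,0],"hand":-1}]'
```

```text
t: 22.65
eef_pos: [0.4799, -0.2117, 0.1478]
tool_rot: [-0.707, 0.707, 0.001, 0.001]
contact_force: [0.5, 0.4, -0.5]
gripper_width: 0.532
t: 23.4
eef_pos: [0.4809, -0.3323, 0.0584]
tool_rot: [-0.707, 0.707, 0.001, 0.001]
contact_force: [0.8, -0.6, 0.4]
gripper_width: 0.533
```

```bash
python3 -m crank '[{"linear":[0.001,0.01,0],"dr":[0,0,0],"hand":-1},{"linear":[0.001,0.016,0],"dr":[0,0,0],"hand":-1},{"linear":[0.001,0.0195,0],"dr":[0,0,0],"hand":-1},{"linear":[0.001,0.0205,0],"dr":[0,0,0],"hand":-1},{"linear":[0.001,0.0205,0],"dr":[0,0,0],"hand":-1}]'
```

```text
t: 23.82
eef_pos: [0.4818, -0.3324, 0.0372]
tool_rot: [-0.707, 0.707, 0.001, 0.001]
contact_force: [-1.3, 0.2, 7.8]
gripper_width: 0.532
```

```bash
python3 -m crank '[{"linear":[0,0,0],"dr":[0,0,0],"hand":1},{"linear":[0,0,0],"dr":[0,0,0],"hand":1},{"linear":[0,0,0],"dr":[0,0,0],"hand":1},{"linear":[0,0,0],"dr":[0,0,0],"hand":1},{"linear":[0,0,0],"dr":[0,0,0],"hand":1},{"linear":[0,-0.03,0],"dr":[0,0,0],"hand":1},{"linear":[0,-0.07,0],"dr":[0,0,0],"hand":1},{"linear":[0,-0.11,0],"dr":[0,0,0],"hand":1},{"linear":[0,-0.15,0],"dr":[0,0,0],"hand":1},{"linear":[0,-0.17,0],"dr":[0,0,0],"hand":1}]'; python3 -m crank '[{"linear":[0,0,0],"dr":[0,0,0],"hand":1},{"linear":[0,0,0],"dr":[0,0,0],"hand":1}]'
python3 - <<'E'
from h import *
p,im=snap('w11');print(p[1].round(4),wfit('egg_cup',(.48,-.332),p),wfit('salt_shaker',(.6,-.282),p),wfit('pepper_mill',X0['pepper_mill'],p))
a=bot.read_camera('side');cv2.imwrite('pics/side_end.png',a)
for c in('side',):
  for n in('pepper_mill','tea_tin'):print(n,[onz(c,d['xy'])[:2].round(3) for d in bot.place_of(c,n)[:1]])
cv2.imwrite('pics/fin.png',np.hstack([cv2.resize(im,(400,300)),cv2.resize(a,(400,300))]))
E
```

```text
t: 24.65
eef_pos: [0.4822, -0.3331, 0.2108]
tool_rot: [-0.706, 0.708, 0.002, 0.002]
contact_force: [0.7, -0.5, -0.3]
gripper_width: 0.999
t: 24.82
eef_pos: [0.4815, -0.3321, 0.2071]
tool_rot: [-0.707, 0.707, 0.001, 0.001]
contact_force: [0.1, -0.0, -0.3]
gripper_width: 1.001
[ 0.4815 -0.3321  0.2071] (array([ 0.4813, -0.3321]), [0.4, -1.0, -0.4, 0.8], [284.0, 186.0, 345.0, 251.0]) (array([ 0.6066, -0.2768]), [1.0, 2.0, -0.8, -2.7], [345.0, 304.0, 398.0, 378.0]) (array([ 0.5789, -0.0642]), [0.0, 1.0, -0.1, -1.0], [524.0, 274.0, 588.0, 337.0])
pepper_mill [array([ 0.575, -0.064])]
tea_tin [array([ 0.671, -0.058])]
```

View pics/fin.png

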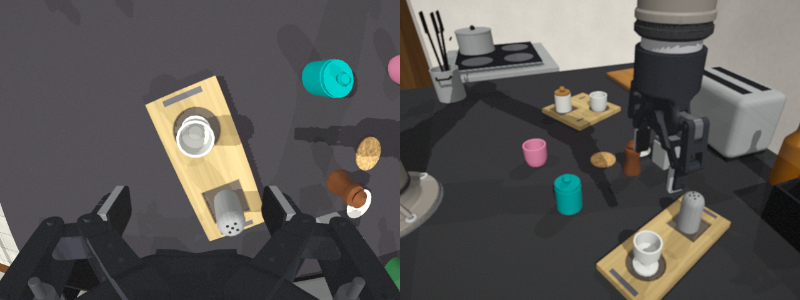

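```bash
python3 -c "
from station import bot
print(bot.hand_in())"
```

```text
the job is handed in; nothing more can be done
None
```

Both trays are made up and the job was handed in after about 25 s of robot time. The egg cup and salt shaker are on the long tray; the white coffee cup and the white sugar jar are on the square tray. All four were let go, and the arm ended about 0.2 m up, touching nothing.

- **Placement:** The last wrist pictures put the egg cup, coffee cup and sugar jar about 2–3 mm from their recess centres. I read the foot heights only from the floor contact on lowering (7–9 N upward); the pictures show all four upright and seated.
- **Salt shaker:** Checked from directly above right after release, it was about 1 mm off. The final picture, an oblique view near its edge, put it about 9 mm off with larger fit errors. I trusted the nearer one, and both are within tolerance.
- **Mill and tin:** The side camera put the pepper mill within about 3 mm and the tea tin within about 6 mm of their first readings. That is network scatter; both appear untouched and upright, though the arm partly hid the tin in the last side view.
- **Look-alikes:** I left the pink cup and the turquoise jar alone.

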